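Bring the work lamp over the sprung footstool frame

ROBOT

A 7-joint arm with a two-finger parallel gripper is mounted at the origin on the work surface. World frame = base frame: x ahead of the robot, y to its left, z up, the work surface at z = 0. Lengths are in m, angles in rad, forces in N, time in s.
With the tool pointing down it reaches from about 0.4 to 0.85 m from the base axis. Payload 10.4 kg.
Tool frame: the origin (TCP) lies midway between the tips of the shut fingers; the grasp point (between the pads) lies 19 mm behind it; z points along the fingers, x is the direction in which the jaws open and shut, and the axes are right-handed (so a half turn about z gives the same grasp; the last joint's range is limited). The gripper opens to 87 mm and grips with 3 to 60 N. Pads are 19 mm wide; open, the fingers measure 117 mm over their backs; the gripper's body (75 mm by 190 mm) begins 51 mm behind the grasp point.
Start: joints at [-0.023, 0.332, -0.065, 1.46, 0.022, 1.35, -0.088], TCP at [0.625, 0, 0.223] pointing down, gripper open.
Joint ranges: [-2.6, 2.6], [-0.5, 2.12], [-1.47, 1.34], [0.16, 2.42], [-1.27, 4.41], [0.06, 2.06], [-2.6, 2.6]. Speed limits (rad/s): [2.22, 2.22, 2.79, 2.79, 3.14, 3.14, 3.14].

INTERFACE

Orientations are given as a unit quaternion [x, y, z, w].
In Python, from bench import r, viewer gives the robot as it stands.
- The arm moves only by the tool apply_moves, never from a script. Its argument "increments" is a list of rows, each an object with "grip": the closure in counts, from 0 (fully open) to 255 (shut); "xyz": the shift along the tool's x, y, z in mm, a list of three; "rotation": the turn, a rotation vector about the tool's x, y, z in degrees, a list of three. A call has 1 to 5 rows; each row is the pose to reach, as a shift and turn from the pose measured when the call began, along the tool's axes at that moment; what a row does not reach only later rows make up. A row lasts 1/8 s, in which the tool goes at most 62.5 mm and 10.7 degrees, less where a joint would pass 70% of its speed; a pose out of reach is approached as far as the arm can. A call with a gripper value outside its range is refused whole. The fingers move at their own pace and stop on an object; "squeeze" is the grip in N (left out, the last holds). Time passes only in rows, so rows that repeat a pose let the fingers close. It gives the time, the measured TCP pose, the force and the opening at its end, in the units of the state.
- r.read_state(): the state, without advancing time (a new reading comes with each control period).
- viewer.camera(name): name is "scene" or "side" or "wrist"; returns a dict with "img" (480x640x3 uint8, blue, green, red), "range_z" (480x640 float32, m along the optical axis (not along the pixel's ray), 0 where there is no reading), "vertical_fov" (degrees; the focal length in pixels is half the picture's height over the tangent of half this angle, whatever the lens; pixels are square), "cx", "cy" (the principal point, pixels), "rvec" (rotation vector, rad) and "tvec" (3), from world to camera coordinates, as OpenCV has them. Camera axes: x right, y down, z forward; pixel columns grow to the right and rows downward; lengths in m; the calibration is good to about 2 mm. A picture is of the moment at which its call begins.
- r.close_job(): hands the job in, once; it reports no verdict.
The state is a dict: "time": time; "joint_positions": joint angles; "joint_vel": joint speeds; "joint_torque": joint torques, N m; "ee_pos": TCP position; "eef_rot": TCP orientation; "ft_force": force on the tool from outside, world axes, zero at the start; "torque": the same for the moment, N m; "width": finger opening in m.
Only numpy, scipy, OpenCV 4.12 (cv2) and the standard library are available. Lean on these libraries where they do the work, as an engineer would, in place of code of your own. Each camera call takes 0.05 s, during which the arm holds its last target.

TASK

The coil springs need checking under good light: swing the work lamp on its hinged arm until the lamp head is centred over the seat frame that holds the coil springs, not the boarded one, and leave it there. Both frames stay where they lie.

Things in the scene. Friction and masses are not known exactly. Their poses are not given: they have to be found in the camera images.
- lamp_knob (a point): Black upright knob, 24 mm in diameter, standing 48 mm clear on top of the round grey lamp head (128 mm wide at its rim, 64 mm at its flat top). This point is on the knob's axis, which is also the head's axis, 15 mm below the knob's top, 33 mm above the head, 231 mm above the table. The head's underside is 154 mm above the table. The knob moves only with the arm, on a level circle about the hinge.
- lamp_hinge (a point): Top of the lamp arm's upright hinge, on a grey post fixed on the far side of the table. On the vertical hinge axis, 208 mm above the table. The straight level arm is 280 mm from this axis to the lamp head's axis; it turns 1.2 rad either way from the post's front, which faces the robot within 0.15 rad. Stiff by friction (about 1 N at the knob), it stays where it is left.
- spring_frame: Square light-wood footstool frame, 190 x 190 mm, rails 30 mm wide and 40 mm high, holding four open steel coil springs that rise to 74 mm above the table. Loose on the table, 0.8 kg. Origin: centre of its underside; x and y along its sides, z up. Its centre lies within 15 mm of the circle on which the lamp head's axis swings.
- board_frame: Square light-wood footstool frame of the same outer size and wood, closed by a plywood board 10 mm below its top, without springs. Loose on the table. Origin: centre of its underside; x and y along its sides, z up. It lies on the other side of the arm's start; not to be lit or moved.

How it is judged:
At the end, for the whole second after the job is handed in: The lamp head's axis stands, and stays, within 30 mm horizontally of the centre of the frame with the coil springs (horizontal distance between lamp_knob and spring_frame below 0.03 m); the robot touches nothing.
It fails at once if the frame with the springs is shifted by more than 15 mm (distance of spring_frame from where it was at the start of the episode above 0.015 m).
It fails at once if the boarded frame is shifted by more than 15 mm (distance of board_frame from where it was at the start of the episode above 0.015 m).
It also fails if it takes over 35 s, if anything falls off the work surface, if the arm or the gripper's body presses on something with over 40 N, if the wrist force passes 120 N, or if a joint passes its speed limit or range.

## Working session

There is one attempt and no reset: what is moved stays moved. The work goes in short steps, Python scripts to look and compute and a tool call to move; the robot and the scene stay as the last step left them, time stands still between calls to the robot, and variables do not carry over. Pictures are saved under pics/ and viewed, and the job is handed in when it is done.

Besides the shell and the picture viewer there is one more tool, called after "Request:" as name(argument=value, ...), one argument or row to a line, values as JSON. apply_moves: Moves the arm, as the interface text tells. Its arguments: {"type":"object","properties":{"increments":{"type":"array","items":{"type":"object","properties":{"grip":{"type":"number"},"xyz":{"type":"array","items":{"type":"number"}},"rotation":{"type":"array","items":{"type":"number"}}}}},"squeeze":{"type":"number"}},"required":["increments"]}

```bash
mkdir -p pics; cat > h.py <<'E'
import numpy as np,cv2,pickle
from bench import r,viewer
def snap(n,tag):
    c=viewer.camera(n); cv2.imwrite(f'pics/{tag}.png',c['img']); pickle.dump(c,open(f'pics/{tag}.pkl','wb')); return c
def load(tag): return pickle.load(open(f'pics/{tag}.pkl','rb'))
def K(c):
    f=240/np.tan(np.radians(c['vertical_fov'])/2); return f,c['cx'],c['cy']
def cloud(c):
    f,cx,cy=K(c); v,u=np.mgrid[:480,:640]; z=c['range_z']
    P=np.stack([(u-cx)/f*z,(v-cy)/f*z,z],-1)
    R=cv2.Rodrigues(np.array(c['rvec'],float))[0]
    W=(P-np.array(c['tvec']).ravel())@R; W[z==0]=np.nan; return W
def onplane(c,u,v,h):
    f,cx,cy=K(c);R=cv2.Rodrigues(np.array(c['rvec'],float))[0]
    o=-R.T@np.array(c['tvec']).ravel(); d=R.T@np.array([(u-cx)/f,(v-cy)/f,1]); return o+d*(h-o[2])/d[2]
E
python3 - <<'E'
from h import *
for n in ('scene','side','wrist'):
    c=snap(n,n+'0'); R=cv2.Rodrigues(np.array(c['rvec'],float))[0]; print(n,-R.T@np.array(c['tvec']).ravel(),c['vertical_fov'])
print(r.read_state())
E
```

```text
scene [1.12038594 0.25881967 0.73667929] 44.2252016112626
side [ 0.54470738 -0.75563054  0.63985105] 44.896056235684085
wrist [0.62518635 0.07353189 0.38444362] 71.6467889938884
{'time': 0.15, 'joint_positions': array([-0.02257962,  0.33272521, -0.06470141,  1.46073289,  0.02159459,
        1.34986294, -0.08849762]), 'joint_vel': array([ 0.00051191, -0.00428351, -0.00064342, -0.00342554, -0.0018668 ,
       -0.00013715, -0.00058643]), 'joint_torque': array([ 1.82067095e-03, -6.23630190e+01,  2.54254905e-02, -3.90143681e+01,
       -6.11935230e-02,  3.71907104e-02, -1.53469024e-06]), 'ee_pos': array([ 6.24725328e-01, -8.91037900e-06,  2.21945031e-01]), 'eef_rot': array([ 9.99999867e-01, -6.34024864e-07, -5.16389085e-04,  1.82683766e-05]), 'ft_force': array([-0.1719576 , -0.06605404, -0.18417664]), 'torque': array([-0.00306789,  0.01695345,  0.01136436]), 'width': 0.0869021238969002}
```

View pics/scene0.png

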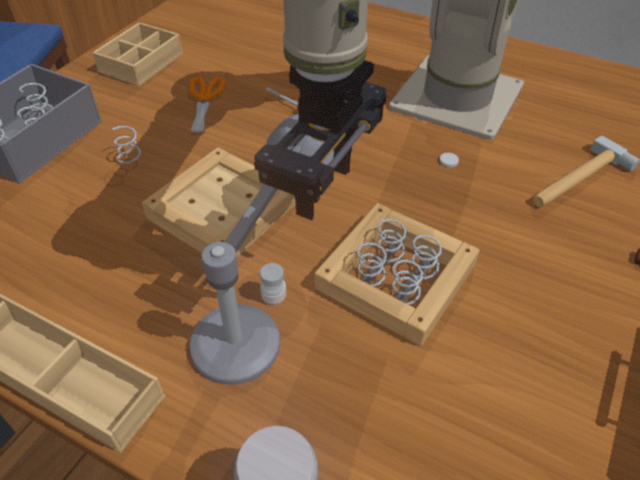

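View pics/side0.png

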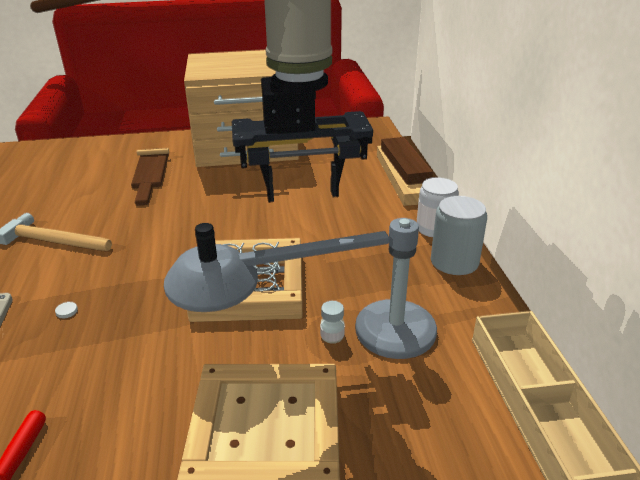

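View pics/wrist0.png

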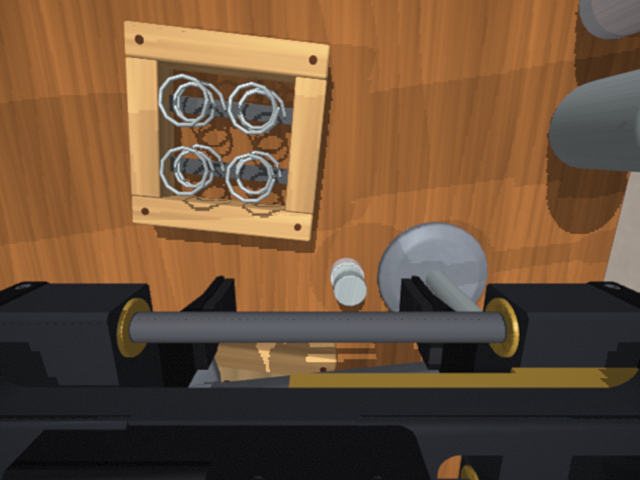

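The scene view shows the coil-spring frame around (398,268), the boarded frame around (220,205), and the hinge top at (218,252). In the side view the knob top is at (205,228) and the hinge top at (404,224). The wrist view shows the spring frame's top corners at about (125,22), (329,45), (310,240) and (133,222).

```bash
python3 - <<'E'
from h import *
s,d,w=load('scene0'),load('side0'),load('wrist0')
print('hinge',onplane(s,218,252,.208),onplane(d,404,223,.208))
print('knobtop',onplane(d,205,228,.246))
W=cloud(d); print('cloud knob',W[235:258:6,205]); print(W[224,404])
m=(abs(W[...,2]-.246)<.004); 
yy,xx=np.where(m&(np.mgrid[:480,:640][1]<225)&(np.mgrid[:480,:640][1]>190)); print(len(yy),W[yy,xx].mean(0) if len(yy) else '')
for c,p in ((s,[(380,206),(479,255),(419,322),(318,270)]),(w,[(125,22),(329,45),(310,240),(133,222)])):
    q=np.array([onplane(c,u,v,.04) for u,v in p]); print(q.round(4),q.mean(0),np.linalg.norm(np.roll(q,-1,0)-q,axis=1))
for n,c in(('s',s),('d',d),('w',w)):
    W=cloud(c); m=(abs(W[...,2]-.04)<.003)&(W[...,1]>0.02)&(W[...,1]<.4)&(W[...,0]>.3)&(W[...,0]<.85)
    P=W[m][:,:2].astype(np.float32); rect=cv2.minAreaRect(P); print(n,len(P),rect)
for t,y,x in (('scene0',(180,360),(180,500)),('side0',(190,340),(140,440))):
    i=cv2.imread(f'pics/{t}.png')[y[0]:y[1],x[0]:x[1]]; cv2.imwrite(f'pics/{t}c.png',cv2.resize(i,None,fx=2.5,fy=2.5,interpolation=2))
E
```

```text
hinge [ 0.76542978 -0.0691668   0.208     ] [ 0.76044229 -0.078496    0.208     ]
knobtop [ 0.48688389 -0.10943161  0.246     ]
cloud knob [[ 0.48626282 -0.1159905   0.23951953]
 [ 0.48539085 -0.11790552  0.23163675]
 [ 0.4842151  -0.11669088  0.22164068]
 [ 0.48316138 -0.11693108  0.21246052]]
[ 0.76025137 -0.07947637  0.20695812]
168 [ 0.48487584 -0.1081823   0.24513797]
[[ 0.4362  0.008   0.04  ]
 [ 0.4632  0.1904  0.04  ]
 [ 0.6264  0.1548  0.04  ]
 [ 0.6102 -0.0174  0.04  ]] [0.53398669 0.08392787 0.04      ] [0.18435573 0.16711316 0.1729326  0.17586738]
[[ 0.4502  0.186   0.04  ]
 [ 0.6354  0.1671  0.04  ]
 [ 0.6166 -0.0189  0.04  ]
 [ 0.4296  0.0009  0.04  ]] [0.53295325 0.08377061 0.04      ] [0.1862151  0.18701175 0.18811161 0.18623001]
s 4312 ((0.5351477265357971, 0.0941108912229538), (0.16748075187206268, 0.19234052300453186), 84.04615783691406)
d 978 ((0.5489823818206787, 0.1015881672501564), (0.15216176211833954, 0.16123339533805847), 84.08464050292969)
w 16092 ((0.5333539843559265, 0.09433117508888245), (0.16920872032642365, 0.190184086561203), 83.9164047241211)
```

```bash
ls pics
```

```text
scene0.pkl
scene0.png
scene0c.png
side0.pkl
side0.png
side0c.png
wrist0.pkl
wrist0.png
```

View pics/scene0c.png

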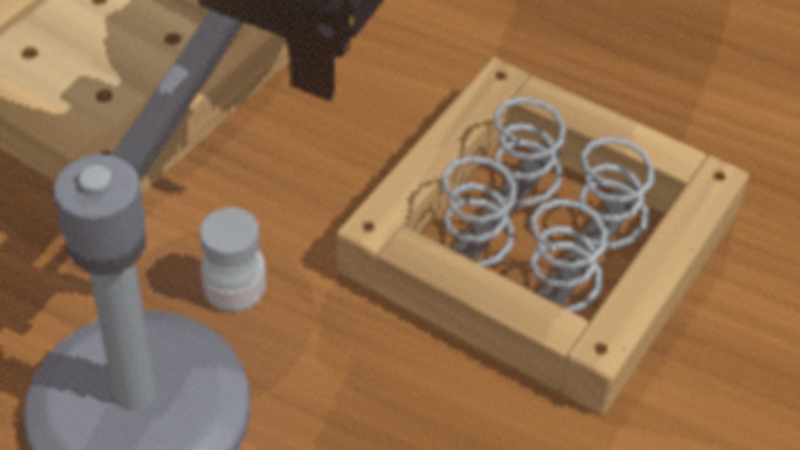

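View pics/side0c.png

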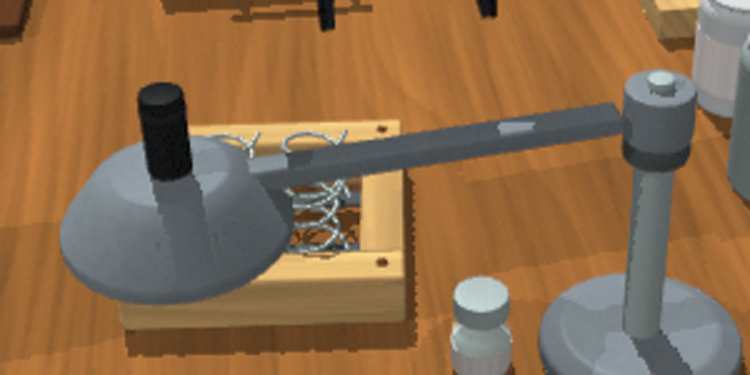

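```bash
python3 - <<'E'
from h import *
s,d,w=load('scene0'),load('side0'),load('wrist0')
q=np.array([onplane(s,u,v,.04) for u,v in [(378.8,204),(479,250.8),(422,329),(316,274)]]);print(q.mean(0),np.linalg.norm(np.roll(q,-1,0)-q,axis=1))
for n,c in(('s',s),('w',w)):
    W=cloud(c); m=(abs(W[...,2]-.04)<.004)&(W[...,1]>-0.035)&(W[...,1]<.3)&(W[...,0]>.38)&(W[...,0]<.68)
    m=cv2.morphologyEx(m.astype(np.uint8),cv2.MORPH_OPEN,np.ones((3,3)))>0
    P=W[m][:,:2].astype(np.float32); print(n,len(P),cv2.minAreaRect(P))
def pm(c):
    f,cx,cy=K(c);R=cv2.Rodrigues(np.array(c['rvec'],float))[0]
    return np.array([[f,0,cx],[0,f,cy],[0,0,1]])@np.c_[R,np.array(c['tvec']).reshape(3)]
X=cv2.triangulatePoints(pm(s),pm(d),np.array([[218.],[252]]),np.array([[404.4],[222.8]]));print('hinge tri',(X[:3]/X[3]).T)
W=cloud(s);print(W[250:256:3,215:222:3])
for n,c in(('s',s),('d',d)):
    W=cloud(c); m=(W[...,2]>.196)&(W[...,2]<.215)&(abs(W[...,0]-.762)<.03)&(abs(W[...,1]+.075)<.03); print(n,m.sum(),np.nanmin(W[m],0),np.nanmax(W[m],0))
E
```

```text
[0.53535864 0.08459718 0.04      ] [0.18473875 0.18259696 0.18004071 0.18705857]
s 5889 ((0.5335553884506226, 0.082762211561203), (0.19083261489868164, 0.19330596923828125), 83.83135986328125)
w 20860 ((0.5322376489639282, 0.08390802145004272), (0.19041667878627777, 0.1902562975883484), 83.95970916748047)
hinge tri [[ 0.76298021 -0.07167073  0.20404623]]
[[[ 0.76292751 -0.07564324  0.20566608]
  [ 0.76196253 -0.0717775   0.20677569]
  [ 0.76082571 -0.06808758  0.20762201]]

 [[ 0.76871386 -0.07113877  0.20840645]
  [ 0.76617767 -0.06877071  0.20715446]
  [ 0.76412204 -0.06594215  0.20662953]]]
s 763 [ 0.74333922 -0.09234995  0.19630244] [ 0.78509273 -0.05035766  0.20972281]
d 419 [ 0.74139499 -0.0932052   0.19607855] [ 0.78217413 -0.05232409  0.20937472]
```

Request:
apply_moves(
  increments=[
    {"grip": 0,"xyz": [0,0,-50],"rotation": [0,0,10]},
    {"grip": 0,"xyz": [0,0,-70],"rotation": [0,0,20]},
    {"grip": 0,"xyz": [-45,35,-70],"rotation": [0,0,30]},
    {"grip": 0,"xyz": [-90,70,-70],"rotation": [0,0,40]},
    {"grip": 0,"xyz": [-140,110,-70],"rotation": [0,0,50]},
  ],
  squeeze=10,
)

```text
time: 0.78
ee_pos: [0.4845, -0.1098, 0.2918]
eef_rot: [0.905, -0.425, -0.001, 0.0]
ft_force: [1.2, -0.4, 0.4]
width: 0.0871
```

Request:
apply_moves(
  increments=[
    {"grip": 0,"xyz": [0,0,0],"rotation": [0,0,10]},
    {"grip": 0,"xyz": [0,0,0],"rotation": [0,0,20]},
    {"grip": 0,"xyz": [0,0,0],"rotation": [0,0,30]},
    {"grip": 0,"xyz": [0,0,0],"rotation": [0,0,40]},
    {"grip": 0,"xyz": [0,0,0],"rotation": [0,0,50]},
  ],
)

```text
time: 1.4
ee_pos: [0.4843, -0.1098, 0.2916]
eef_rot: [-0.639, 0.77, 0.001, -0.001]
ft_force: [0.8, 0.5, 0.4]
width: 0.0871
```

```bash
python3 - <<'E'
from h import *
from scipy.spatial.transform import Rotation as R
s=r.read_state(); print(s['ee_pos'],s['joint_positions'],s['ft_force'])
M=R.from_quat(s['eef_rot']).as_matrix(); print(M.round(3))
print('to knob tool mm',1000*M.T@(np.array([.485,-.110,.212])-s['ee_pos']))
snap('side','side1');snap('wrist','wrist1')
E
```

```text
[ 0.48431958 -0.109818    0.29156713] [ 3.30132023e-02  1.59234522e-02  9.93181486e-02  1.68455918e+00
 -1.51807747e-03  1.44290026e+00 -1.62379867e+00] [0.75546121 0.47897823 0.35568431]
[[-0.184 -0.983 -0.002]
 [-0.983  0.184  0.   ]
 [ 0.     0.002 -1.   ]]
to knob tool mm [ 4.03209052e-02 -8.37998314e-01  7.95658227e+01]
```

View pics/side1.png

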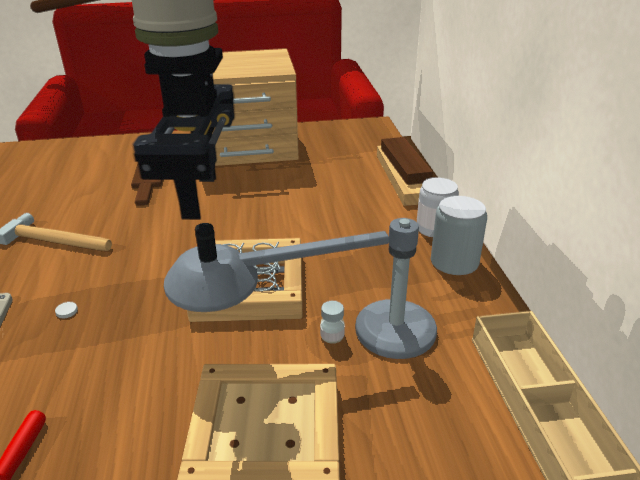

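View pics/wrist1.png

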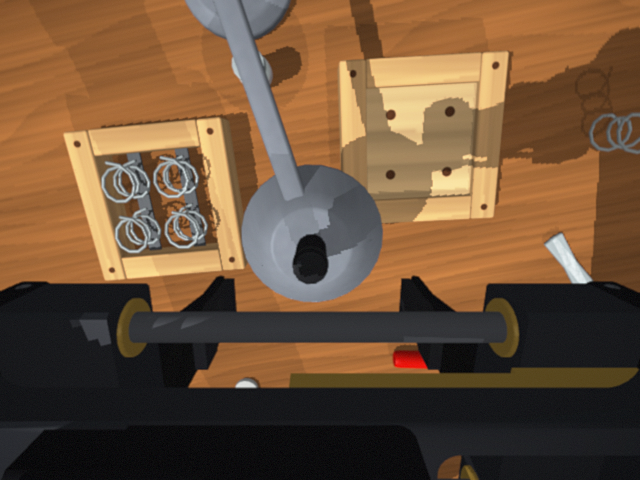

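The wrist view shows the knob at about (310,262), between the fingertips at columns 235 and 400. I'll check the knob position before descending.

```bash
python3 - <<'E'
from h import *
w=load('wrist1'); print(onplane(w,310,271,.246),onplane(w,311,246,.246))
W=cloud(w); m=(W[...,2]>.240)&(W[...,2]<.25); m[:220]=0;m[300:]=0;m[:,:280]=0;m[:,350:]=0
v,u=np.where(m); print(len(v),u.min(),u.max(),v.min(),v.max(),W[m].min(0),W[m].max(0))
i=w['img'][200:320,220:420]; cv2.imwrite('pics/w1c.png',cv2.resize(i,None,fx=4,fy=4))
E
```

```text
[ 0.48201287 -0.10447712  0.246     ] [ 0.4988592  -0.10857974  0.246     ]
978 293 327 249 283 [ 0.47260253 -0.11669863  0.24016079] [ 0.49625683 -0.09289552  0.2483155 ]
```

View pics/w1c.png

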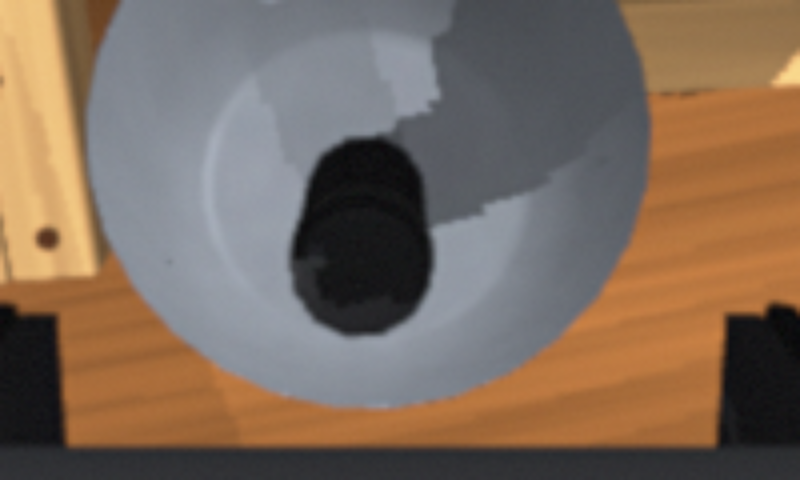

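Knob axis is at about (0.4845,-0.106). Descending and gripping.

Request:
apply_moves(
  increments=[
    {"grip": 0,"xyz": [-4,0,30],"rotation": [0,0,0]},
    {"grip": 0,"xyz": [-4,0,60],"rotation": [0,0,0]},
    {"grip": 0,"xyz": [-4,0,78],"rotation": [0,0,0]},
    {"grip": 0,"xyz": [-4,0,78],"rotation": [0,0,0]},
    {"grip": 100,"xyz": [-4,0,78],"rotation": [0,0,0]},
  ],
  squeeze=10,
)

```text
time: 2.12
ee_pos: [0.4853, -0.1059, 0.2145]
eef_rot: [-0.641, 0.768, 0.0, -0.0]
ft_force: [0.5, 0.0, 0.0]
width: 0.0826
```

Request:
apply_moves(
  increments=[
    {"grip": 255,"xyz": [0,0,0],"rotation": [0,0,0]},
    {"grip": 255,"xyz": [0,0,0],"rotation": [0,0,0]},
    {"grip": 255,"xyz": [0,0,0],"rotation": [0,0,0]},
    {"grip": 255,"xyz": [0,0,0],"rotation": [0,0,0]},
  ],
)

```text
time: 2.62
ee_pos: [0.4854, -0.106, 0.2145]
eef_rot: [-0.641, 0.768, 0.0, -0.0]
ft_force: [-0.5, 0.1, 0.7]
width: 0.045
```

```bash
python3 - <<'E'
from h import *
from scipy.spatial.transform import Rotation as R
s=r.read_state(); p=s['ee_pos'];print(p,s['ft_force'],s['width'])
M=R.from_quat(s['eef_rot']).as_matrix()
H=np.array([.763,-.072]); F=np.array([.533,.0835])
a0=np.arctan2(*(p[:2]-H)[::-1])%(2*np.pi); a1=np.arctan2(*(F-H)[::-1])%(2*np.pi); rad=np.linalg.norm(p[:2]-H); print(a0,a1,rad)
for a in np.linspace(a0,a1,11):
    q=H+.28*np.array([np.cos(a),np.sin(a)])-0; print(q.round(4),(1000*M.T@np.r_[q-p[:2],0]).round(1))
E
```

```text
[ 0.48535489 -0.10595762  0.21452175] [-0.54223687  0.05603418  0.69385747] 0.045025497278554226
3.2632940755833957 2.5470966348140003 0.27971400772453847
[ 0.4851 -0.106 ] [0.1 0.3 0. ]
[ 0.4834 -0.086 ] [-19.3   5.5   0. ]
[ 0.4831 -0.066 ] [-38.9   9.4   0. ]
[ 0.4842 -0.046 ] [-58.8  11.9   0. ]
[ 0.4868 -0.0261] [-78.9  12.9   0. ]
[ 0.4908 -0.0064] [-98.9  12.5   0. ]
[0.4962 0.0129] [-118.9   10.6   -0. ]
[0.5029 0.0318] [-138.6    7.4   -0. ]
[0.511  0.0501] [-158.1    2.7   -0. ]
[0.5204 0.0678] [-177.3   -3.4   -0. ]
[0.531  0.0848] [-195.9  -10.8   -0. ]
```

Width is still shrinking (45 mm), so I'll finish closing.

Request:
apply_moves(
  increments=[
    {"grip": 255,"xyz": [0,0,0],"rotation": [0,0,0]},
    {"grip": 255,"xyz": [0,0,0],"rotation": [0,0,0]},
    {"grip": 255,"xyz": [0,0,0],"rotation": [0,0,0]},
    {"grip": 255,"xyz": [0,0,0],"rotation": [0,0,0]},
  ],
)

```text
time: 3.12
ee_pos: [0.4854, -0.1059, 0.2145]
eef_rot: [-0.641, 0.768, 0.0, -0.0]
ft_force: [-0.0, 0.6, 0.7]
width: 0.0238
```

Request:
apply_moves(
  increments=[
    {"grip": 255,"xyz": [-9,3,0],"rotation": [0,0,2]},
    {"grip": 255,"xyz": [-19,5.5,0],"rotation": [0,0,4]},
    {"grip": 255,"xyz": [-29,7.5,0],"rotation": [0,0,6]},
    {"grip": 255,"xyz": [-39,9.5,0],"rotation": [0,0,8]},
    {"grip": 255,"xyz": [-39,9.5,0],"rotation": [0,0,8]},
  ],
)

```text
time: 3.75
ee_pos: [0.4832, -0.0652, 0.2145]
eef_rot: [-0.586, 0.81, 0.0, 0.0]
ft_force: [2.1, 0.5, -1.2]
width: 0.0237
```

```bash
cat > plan.py <<'E'
from h import *
from scipy.spatial.transform import Rotation as R
s=r.read_state(); p=s['ee_pos'];print(s['time'],p,s['ft_force'],s['width'])
M=R.from_quat(s['eef_rot']).as_matrix()
H=np.array([.763,-.072]); F=np.array([.533,.0835])
a0=np.arctan2(*(p[:2]-H)[::-1])%(2*np.pi); a1=np.arctan2(*(F-H)[::-1])%(2*np.pi); rad=np.linalg.norm(p[:2]-H); print(a0,a1,rad)
for a in np.linspace(a0,a1,11):
    q=H+.28*np.array([np.cos(a),np.sin(a)])-0; print(q.round(4),(1000*M.T@np.r_[q-p[:2],0]).round(1))
E
python3 plan.py; python3 -c "
from h import *
snap('side','side2')"
```

```text
3.75 [ 0.48321837 -0.06520516  0.21453556] [ 2.0809608   0.4708325  -1.23899553] 0.02372590336736092
3.1173112169069412 2.5470966348140003 0.27986413162029716
[ 0.4831 -0.0652] [0.  0.1 0. ]
[ 0.4839 -0.0493] [-15.4   4.3   0. ]
[ 0.4857 -0.0334] [-31.    7.6   0. ]
[ 0.4883 -0.0177] [-46.8  10.    0. ]
[ 0.4919 -0.0021] [-62.7  11.5   0. ]
[0.4963 0.0133] [-78.6  12.1   0. ]
[0.5016 0.0283] [-94.6  11.8   0. ]
[0.5077 0.043 ] [-110.5   10.6    0. ]
[0.5147 0.0574] [-126.3    8.5    0. ]
[0.5225 0.0714] [-142.     5.5    0. ]
[0.531  0.0848] [-157.5    1.6    0. ]
```

View pics/side2.png

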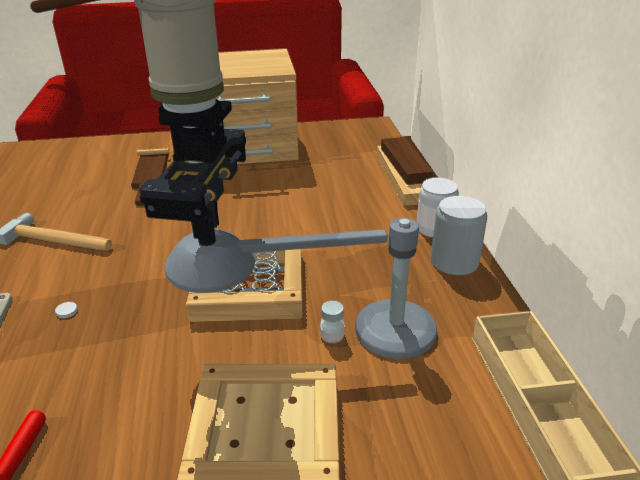

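The side view shows the knob held at about (205,240) and the head swung with it. Width is 23.7 mm, which matches the knob. Continuing.

Request:
apply_moves(
  increments=[
    {"grip": 255,"xyz": [-15.5,4.5,0],"rotation": [0,0,3]},
    {"grip": 255,"xyz": [-31,7.5,0],"rotation": [0,0,6]},
    {"grip": 255,"xyz": [-47,10,0],"rotation": [0,0,9]},
    {"grip": 255,"xyz": [-63,11.5,0],"rotation": [0,0,12]},
    {"grip": 255,"xyz": [-78.5,12,0],"rotation": [0,0,15]},
  ],
)

```text
time: 4.42
ee_pos: [0.4958, 0.0121, 0.2145]
eef_rot: [-0.474, 0.88, 0.0, -0.001]
ft_force: [-3.0, -0.2, 1.7]
width: 0.0237
```

```bash
python3 plan.py
```

```text
4.425 [0.49578791 0.01210514 0.2144918 ] [-3.04376849 -0.20951871  1.67186807] 0.023666913734751042
2.8366588080551325 2.5470966348140003 0.28013564031035326
[0.4959 0.0121] [-0.  -0.1 -0. ]
[0.4985 0.0198] [-7.9  2.  -0. ]
[0.5012 0.0274] [-15.8   3.9  -0. ]
[0.5042 0.0349] [-23.7   5.5  -0. ]
[0.5074 0.0424] [-31.7   6.9  -0. ]
[0.5108 0.0497] [-39.7   8.1  -0. ]
[0.5145 0.057 ] [-47.7   9.1  -0. ]
[0.5183 0.0641] [-55.8   9.8  -0.1]
[0.5224 0.0711] [-63.9  10.3  -0.1]
[0.5266 0.078 ] [-72.   10.5  -0.1]
[0.531  0.0848] [-80.1  10.5  -0.1]
```

Request:
apply_moves(
  increments=[
    {"grip": 255,"xyz": [-20,5,0],"rotation": [0,0,4]},
    {"grip": 255,"xyz": [-40,8,0],"rotation": [0,0,8]},
    {"grip": 255,"xyz": [-60,10,0],"rotation": [0,0,12]},
    {"grip": 255,"xyz": [-80,10.5,0],"rotation": [0,0,16]},
    {"grip": 255,"xyz": [-80,10.5,0],"rotation": [0,0,16]},
  ],
)

```text
time: 5.05
ee_pos: [0.5278, 0.0783, 0.2125]
eef_rot: [-0.357, 0.934, 0.002, -0.004]
ft_force: [-2.4, -0.7, -0.4]
width: 0.0237
```

Request:
apply_moves(
  increments=[
    {"grip": 200,"xyz": [0,0,0],"rotation": [0,0,0]},
    {"grip": 150,"xyz": [0,0,0],"rotation": [0,0,0]},
    {"grip": 100,"xyz": [0,0,0],"rotation": [0,0,0]},
    {"grip": 0,"xyz": [0,0,0],"rotation": [0,0,0]},
    {"grip": 0,"xyz": [0,0,0],"rotation": [0,0,0]},
  ],
)

```text
time: 5.68
ee_pos: [0.5278, 0.0776, 0.2125]
eef_rot: [-0.357, 0.934, 0.002, -0.004]
ft_force: [-0.4, 0.0, 0.0]
width: 0.0559
```

Request:
apply_moves(
  increments=[
    {"grip": 0,"xyz": [0,0,0],"rotation": [0,0,0]},
    {"grip": 0,"xyz": [0,0,0],"rotation": [0,0,0]},
    {"grip": 0,"xyz": [0,0,0],"rotation": [0,0,0]},
    {"grip": 0,"xyz": [0,0,0],"rotation": [0,0,0]},
  ],
)

```text
time: 6.18
ee_pos: [0.5278, 0.0777, 0.2125]
eef_rot: [-0.357, 0.934, 0.002, -0.004]
ft_force: [1.4, 0.1, -0.1]
width: 0.0858
```

Request:
apply_moves(
  increments=[
    {"grip": 0,"xyz": [0,0,-25],"rotation": [0,0,0]},
    {"grip": 0,"xyz": [0,0,-50],"rotation": [0,0,0]},
    {"grip": 0,"xyz": [0,0,-80],"rotation": [0,0,0]},
    {"grip": 0,"xyz": [0,0,-110],"rotation": [0,0,0]},
    {"grip": 0,"xyz": [0,0,-110],"rotation": [0,0,0]},
  ],
)

```text
time: 6.8
ee_pos: [0.5296, 0.0778, 0.3246]
eef_rot: [-0.357, 0.934, 0.002, -0.002]
ft_force: [-1.5, -0.2, -0.5]
width: 0.0866
```

```bash
python3 - <<'E'
from h import *
s=r.read_state(); print(s['ee_pos'],s['joint_positions'],s['ft_force'],s['width'])
for n in('side','scene','wrist'):
    c=snap(n,n+'3'); W=cloud(c); m=(W[...,2]>.238)&(W[...,2]<.25)&(abs(W[...,0]-.53)<.06)&(abs(W[...,1]-.08)<.06); m=cv2.morphologyEx(m.astype(np.uint8),cv2.MORPH_OPEN,np.ones((3,3)))>0
    P=W[m]; print(n,len(P),(P.min(0)+P.max(0))/2 if len(P) else '')
    for nm,sg in (('spring',1),('board',-1)):
        m=(abs(W[...,2]-.04)<.004)&(W[...,0]>.38)&(W[...,0]<.7)&((W[...,1]>-0.035)&(W[...,1]<.3) if sg>0 else (W[...,1]<-.1)&(W[...,1]>-.45))
        m=cv2.morphologyEx(m.astype(np.uint8),cv2.MORPH_OPEN,np.ones((3,3)))>0
        P=W[m][:,:2].astype(np.float32)
        if len(P)>50: print(nm,len(P),cv2.minAreaRect(P))
W=cloud(load('side0'));m=(abs(W[...,2]-.04)<.004)&(W[...,0]>.38)&(W[...,0]<.7)&(W[...,1]<-.1)&(W[...,1]>-.45);m=cv2.morphologyEx(m.astype(np.uint8),cv2.MORPH_OPEN,np.ones((3,3)))>0;print('board before',cv2.minAreaRect(W[m][:,:2].astype(np.float32)))
E
```

```text
[0.52962027 0.07782505 0.32462893] [-0.68158667  0.09334733  0.49386642  1.54860018 -0.04778231  1.51503975
 -2.59875393] [-1.47421873 -0.17434231 -0.47134464] 0.08663162915403529
side 139 [0.5271159  0.07772661 0.24256667]
spring 3537 ((0.5325862765312195, 0.08211469650268555), (0.1938384473323822, 0.189982607960701), 83.94178009033203)
board 8877 ((0.54104083776474, -0.24624358117580414), (0.18844272196292877, 0.1900448054075241), 81.73773193359375)
scene 226 [0.52747218 0.07985291 0.24325245]
spring 5088 ((0.5333731174468994, 0.08278541266918182), (0.1905621737241745, 0.19362111389636993), 84.0410385131836)
board 4374 ((0.5417252779006958, -0.24850623309612274), (0.19179688394069672, 0.19204990565776825), 81.51343536376953)
wrist 782 [0.52700714 0.07992645 0.24303689]
spring 6158 ((0.5322471261024475, 0.08301009237766266), (0.18934845924377441, 0.18965905904769897), 83.75044250488281)
board 6914 ((0.48586198687553406, -0.20073235034942627), (0.24597710371017456, 0.12117826193571091), 41.914974212646484)
board before ((0.5410271286964417, -0.24625861644744873), (0.18845969438552856, 0.19001488387584686), 81.74784851074219)
```

View pics/side3.png

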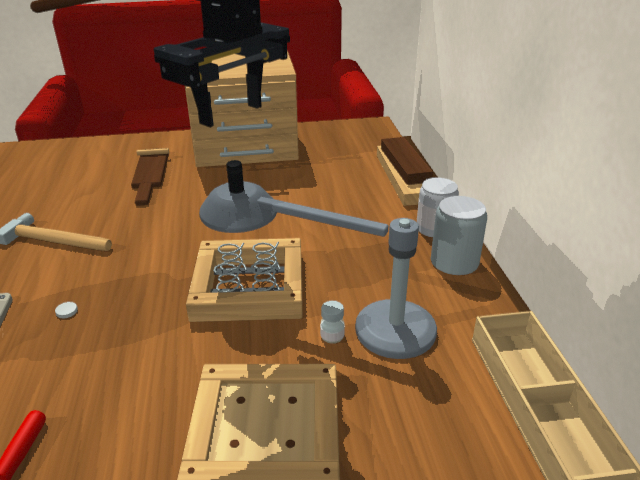

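View pics/scene3.png

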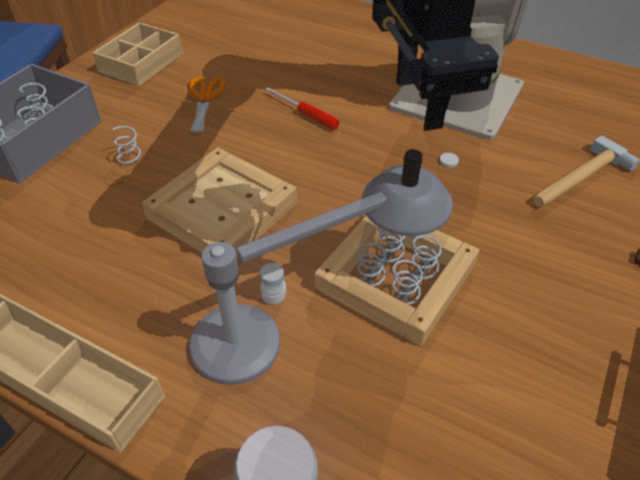

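View pics/wrist3.png

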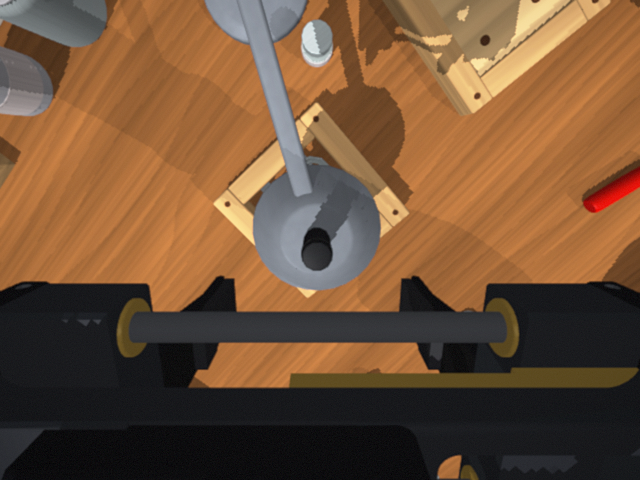

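The knob axis is 7 mm from the frame centre and both frames are unmoved. Joint 7 sits at its range end, which is why the swing stopped slightly short, so I'll back it off before handing in.

Request:
apply_moves(
  increments=[
    {"grip": 0,"xyz": [0,0,0],"rotation": [0,0,-8]},
    {"grip": 0,"xyz": [0,0,-10],"rotation": [0,0,-16]},
    {"grip": 0,"xyz": [0,0,-20],"rotation": [0,0,-24]},
    {"grip": 0,"xyz": [0,0,-20],"rotation": [0,0,-24]},
    {"grip": 0,"xyz": [0,0,-20],"rotation": [0,0,-24]},
  ],
)

```text
time: 7.58
ee_pos: [0.5283, 0.0775, 0.3407]
eef_rot: [-0.542, 0.84, 0.003, -0.004]
ft_force: [0.2, 0.5, -0.4]
width: 0.087
```

```bash
python3 - <<'E'
from h import *
s=r.read_state(); print(s['time'],s['ee_pos'],s['joint_positions'],s['ft_force'],abs(s['joint_vel']).max())
c=snap('scene','scene4'); W=cloud(c); m=(W[...,2]>.238)&(W[...,2]<.25)&(abs(W[...,0]-.53)<.06)&(abs(W[...,1]-.08)<.06); P=W[m]; print((P.min(0)+P.max(0))/2)
if s['joint_positions'][6]>-2.5: print(r.close_job())
E
```

```text
7.575 [0.52830355 0.07753921 0.34067708] [-0.66200787  0.09353718  0.47345232  1.51466927 -0.04536271  1.55397581
 -2.18552095] [ 0.24674175  0.45023551 -0.37193886] 0.008970717024393525
[0.52865303 0.08026311 0.24320851]
the job is handed in; nothing more can be done
None
```

The lamp head is over the coil-spring frame, about 5–7 mm from its centre (limit 30 mm), and the job is handed in at about 7.6 s. I gripped the knob, swung it about 0.7 rad along the hinge circle, let go and lifted clear.

- **Lamp position:** the last camera checks put the knob axis at about (0.528, 0.080) and the frame centre at (0.533, 0.083).
- **Frames:** neither frame shifted measurably; the positions before and after agree to within about 1 mm.
- **Robot clear:** the gripper is open, with its fingertips about 95 mm above the knob top and under 1 N on the wrist.
- **What went off plan:** the swing stopped about 7 mm short because joint 7 came right up to its range limit. It read -2.599 rad, just inside -2.6. I turned it back to -2.19 before handing in.
- **Measurement disagreement:** the scene and side cameras disagreed by up to about 10 mm on the hinge's y. The knob's path and the 280 mm arm length matched the triangulated hinge position, so I used that.

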